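# Bolt the isolator hatch and tag it out

### The arm

A 7-joint arm with a two-finger parallel gripper is mounted at the origin on a cart in front of the work surface, level with it; the furniture and walls round the work are solid. World frame = base frame: x ahead of the robot, y to its left, z up, the work surface at z = 0. Lengths are in m, angles in rad, forces in N, time in s.
With the tool pointing down it reaches from about 0.35 to 0.9 m from the base axis. Payload 8.1 kg.
Tool frame: the origin (TCP) lies at the centre of the arm's flange, where the gripper is bolted on; the fingertips stand env.finger_overhang ahead of it and the grasp point (between the pads) lies 159 mm ahead of it (env.finger_overhang is the distance from the TCP to the fingertips, in m); z points along the fingers, y is the line along which they close (so a half turn about z gives the same grasp; the last joint's range is limited). The gripper opens to 92 mm and grips with 3 to 60 N. Pads are 19 mm wide; open, the fingers measure 130 mm over their backs; the gripper's body (75 mm by 190 mm) begins 47 mm behind the grasp point.
Start: joints at [1.007, 0.434, 0.025, 1.573, -0.012, 1.134, -0.075], TCP at [0.278, -0.56, 0.405] pointing down, gripper open.
Joint ranges: [-2.62, 2.62], [-0.44, 2.09], [-1.27, 1.32], [0.08, 2.57], [-1.32, 4.46], [0.12, 2], [-2.74, 2.74]. Speed limits (rad/s): [2.22, 2.22, 3.01, 3.01, 3.14, 3.14, 3.14].

### API

Orientations are given as a unit quaternion [x, y, z, w].
In Python, from plant import env gives the robot as it stands.
- The arm moves only by the tool servo_tool, never from a script. Its argument "increments" is text: rows parted by semicolons, each of 6 numbers parted by spaces: the shift along the tool's x, y, z each as a share of 20 mm, from -1 to 1, then the turn, a rotation vector about the tool's x, y, z each as a share of 5 degrees, from -1 to 1. In form: x y z wx wy wz; .... A call has 1 to 10 rows; each row shifts and turns the commanded pose from where the row before left it, along the tool's axes as they then stand; what a row does not reach is not made up. A row lasts 1/10 s, in which the tool goes at most 50 mm and 8.59 degrees, less where a joint would pass 70% of its speed; a pose out of reach is approached as far as the arm can. A call with a number of a shift or a turn outside -1 to 1 is refused whole. A call with a gripper value outside its range is refused whole. "claw" is the opening, from 0 (shut) to 1 (fully open), set as the call begins (left out, the last holds). The fingers move at their own pace and stop on an object; "squeeze" is the grip in N (left out, the last holds). Time passes only in rows, so rows that do not move let the fingers close. It gives the time, the measured TCP pose, the force, the opening and the grip force at its end, in the units of the state.
- env.state(): the state, without advancing time (a new reading comes with each control period).
- env.grab_frame(name): name is "side" or "top" or "wrist"; returns a dict with "img" (420x560x3 uint8, red, green, blue), "z_map" (420x560 float32, m along the optical axis (not along the pixel's ray), 0 where there is no reading), "intrinsics" (3x3 intrinsics, pixels), "origin" and "attitude" of the camera in the world. Camera axes: x right, y up, looking along -z (the intrinsics and any distortion apply to the point x, -y, -z); pixel columns grow to the right and rows downward; lengths in m; the calibration is good to about 2 mm. A picture is of the moment at which its call begins.
- env.sign_off(): hands the job in; it is judged then, once.
The state is a dict: "time_s": time; "q": joint angles; "qvel": joint speeds; "joint_efforts": joint torques, N m; "tool_pos": TCP position; "ee_rot": TCP orientation; "force": force on the tool from outside, world axes, zero at the start; "wrist_torque": the same for the moment, N m; "width": opening from 0.0 (shut) to 1.0 (fully open); "gripper_force": force on a finger pad.
Only numpy, scipy, OpenCV 4.12 (cv2) and the standard library are available. Lean on these libraries where they do the work, as an engineer would, in place of code of your own. Each camera call takes 0.05 s, during which the arm holds its last target. There are 200 camera calls.

### The job

Lock out the grey isolator box: slide the bolt on its hatch fully across to the left into the keeper, then swing the bolt's red-knobbed handle down into the notch of the guard rail. After that, lift the red and white lock-out tag clear over the upturned tip of the peg on the blue-post stand and slide it off gently, without wrenching it against the peg, and hang it by its hole on the peg on the front of the isolator box. Do not knock the jar, the carton or the tape roll about.

Things in the scene. Friction and masses are not known exactly. Their poses are not given: they have to be found in the camera images.
- bolt (a joint): slide of the steel barrel bolt on top of the isolator box, m: 0 fully drawn, 0.050 fully across in the keeper; it grows toward the box's +y (the robot's left when the box's front faces the robot). About 1.5 N of friction.
- handle (a joint): hinge of the bolt's handle, rad: 0 upright, 1.35 fully down (its stop), turning toward the box's front (-x) about the bolt's axis. Stays where left. A guard rail 22 mm in front of the bolt's axis, 14 mm higher than it, stops the lever at about 0.85 except at its 16 mm wide notch, which the 8 mm thick lever faces when the bolt is fully across.
- bolt_knob (a point): centre of the red ball knob, 22 mm in diameter, at the end of the bolt's lever, 50 mm from the bolt's axis; the axis lies 22 mm above the box's lid. The point's z points along the lever away from the bolt, its y along the bolt (the box's +y). The straps at each end of the rail rise 10 mm above the bolt's axis.
- hatch_peg (a point): point on the axis of the 8 mm thick peg on the box's front, where the tag shall hang. Box axes: the peg points along -x, z up. From this point toward the tip it is straight for 26 mm, then bent steeply up (70 degrees); it ends 34 mm away, its top 16 mm above the peg's axis. Its root, 30 mm behind this point, is a steel bracket that rises 9 mm above the axis.
- stand_peg (a point): the same point on the tag stand's like peg: same sizes, it points along the stand's -x, axis at z = 0.130 m. The stand has a base of 100 x 90 mm and a blue post of 16 x 24 mm, whose top is 6 mm above the peg's axis and whose face is 30 mm behind this point.
- tag_grip (a point): centre of the red ribbed grip at the upper end of the lock-out tag. The grip is 44 mm wide (y), 32 mm high, 12 mm thick (x). The tag hangs in its y-z plane, z up: 80 mm wide, 6 mm thick, 126 mm tall, 0.09 kg; this point lies 116 mm above its lower edge. While it hangs on the stand the tag's x axis lies along the peg.
- tag_hole (a point): apex of the roof of the tag's hole, 32 mm below the grip's centre; the hole goes through along x, is 28 mm wide and 34 mm high below this point (roof a shallow V), and this point is 4 mm above the peg's axis when the tag hangs. To pass the tip the tag must be lifted 12 to 25 mm from where it hangs.
- tag: the lock-out tag; origin at the middle of its lower edge, axes as for tag_grip
- isolator_box: the grey isolator box, fixed, 120 x 210 mm, its lid at z = 0.095 m; origin under its centre on the bench, front to -x. Fixed pipework up to about 0.25 m high stands to the left of it (y over about 0.2 m): pass above or in front of it.
- tag_stand: the tag stand, fixed; origin under its post on the bench, its peg points to -x
- jar_mid (a point): centre of the white jar with a black cap, 54 mm diameter, 70 mm high, a bystander
- carton_mid (a point): centre of the small brown carton, 60 x 85 x 38 mm, a bystander
- tape_mid (a point): centre of the yellow tape roll lying flat, 88 mm diameter, 19 mm high, a bystander

How it is judged:
On the way, in this order (a step that is already met when the one before it is completed fails the run):
1. the bolt is fully across (value of joint bolt above 0.044 m).
2. the handle is down in the notch (value of joint bolt above 0.044 m and value of joint handle above 1 rad), for 0.1 s.
3. the tag is off the stand's peg (horizontal distance between tag_hole and stand_peg above 0.06 m and contact force between tag and tag_stand below 0.05 N), for 0.1 s.
At the end, for the whole second after the job is handed in: The bolt is across (over 44 of its 50 mm) and its handle down in the notch (over 1.0 rad); the tag hangs upright (within 0.35 rad) and still on the box's peg, by its hole: the hole's apex is 0 to 12 mm above the peg's axis, within 12 mm of it sideways and within 30 mm of the peg's middle lengthwise (all of step 2 and x of tag_hole in the frame of hatch_peg between -0.03 and 0.03 m and y of tag_hole in the frame of hatch_peg between -0.012 and 0.012 m and z of tag_hole in the frame of hatch_peg between 0 and 0.012 m and angle between tag's own z axis and vertical below 0.35 rad and contact force between tag and isolator_box above 0.2 N and linear speed of tag below 0.03 m/s); the robot touches nothing.
It fails at once if a bystander is knocked about (moved over 40 mm) (distance of any of jar_mid, carton_mid, tape_mid from where it was at the start of the episode above 0.04 m).
It fails at once if the tag is wrenched against the stand or its peg (over 15 N) (contact force between tag and tag_stand above 15 N).
It also fails if it takes over 53 s, if anything falls off the work surface, if the arm or the gripper's body presses on something with over 40 N, if the wrist force passes 120 N, or if a joint passes its speed limit or range.

## Working session

There is one attempt and no reset: what is moved stays moved. The work goes in short steps, Python scripts to look and compute and a tool call to move; the robot and the scene stay as the last step left them, time stands still between calls to the robot, and variables do not carry over. Pictures are saved under pics/ and viewed, at most 13 in all, crops included, and the job is handed in when it is done.

Besides the shell and the picture viewer there is one more tool, called in YAML: its name, and indented under it one key for each argument. servo_tool: Moves the arm, as the interface text tells. Shift numbers are shares of 20 mm and turn numbers shares of 5 degrees, none past 1 either way. Its arguments: {"type":"object","properties":{"increments":{"type":"string"},"claw":{"type":"number"},"squeeze":{"type":"number"}},"required":["increments"]}

```bash
mkdir -p pics; ls; cat > h.py <<'E'
import numpy as np, cv2
from plant import env
from scipy.spatial.transform import Rotation as R
def grab(n,save=None):
    f=env.grab_frame(n)
    if save: cv2.imwrite('pics/'+save,cv2.cvtColor(f['img'],cv2.COLOR_RGB2BGR))
    return f
def rot(f):
    a=np.array(f['attitude'],float)
    return a if a.shape==(3,3) else R.from_quat(a).as_matrix()
def cloud(f):
    K=np.array(f['intrinsics']);z=f['z_map'];v,u=np.mgrid[:z.shape[0],:z.shape[1]]
    p=np.stack([(u-K[0,2])/K[0,0]*z,-(v-K[1,2])/K[1,1]*z,-z],-1)
    w=p@rot(f).T+np.array(f['origin']); w[z==0]=np.nan
    return w
def ray(f,u,v):
    K=np.array(f['intrinsics']);d=np.array([(u-K[0,2])/K[0,0],-(v-K[1,2])/K[1,1],-1.])
    return np.array(f['origin']),rot(f)@d
def st():
    s=env.state();print({k:np.round(s[k],4).tolist() for k in('time_s','tool_pos','ee_rot','q','force','width','gripper_force')})
E
python3 - <<'E'
from h import *
st();print(env.finger_overhang)
for n in('side','top','wrist'):
    f=grab(n,n+'0.png');print(n,np.round(f['origin'],3),np.round(f['attitude'],3).tolist(),np.round(f['intrinsics'],1).tolist())
    np.savez(n+'0.npz',**f)
a=[cv2.imread(f'pics/{n}0.png') for n in('side','top')]
E
```

```text
pics
{'time_s': 0.0, 'tool_pos': [0.2778, -0.5596, 0.4039], 'ee_rot': [0.9736, 0.2283, -0.0003, -0.0007], 'q': [1.0074, 0.4352, 0.025, 1.5741, -0.0116, 1.134, -0.0751], 'force': [0.859, 0.0443, -0.317], 'width': 0.9996, 'gripper_force': 0.0}
0.178
side [ 1.105 -0.541  1.256] [0.239, 0.115, 0.422, 0.867] [[421.1, 0.0, 276.6], [0.0, 421.1, 204.7], [0.0, 0.0, 1.0]]
top [ 0.484 -0.149  1.195] [0.038, -0.016, -0.7, 0.713] [[380.3, 0.0, 283.0], [0.0, 380.3, 214.5], [0.0, 0.0, 1.0]]
wrist [ 0.35  -0.524  0.383] [-0.126, 0.08, -0.521, 0.84] [[307.5, 0.0, 272.3], [0.0, 307.5, 210.5], [0.0, 0.0, 1.0]]
```

View pics/side0.png

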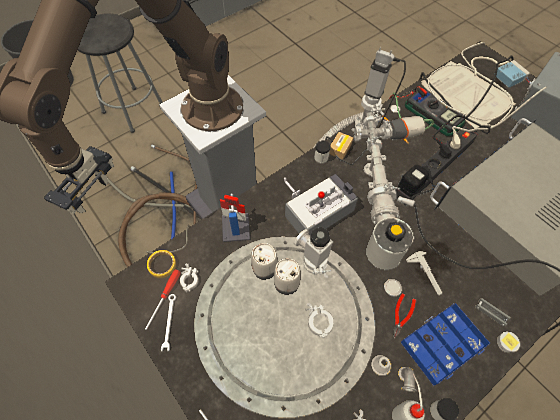

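View pics/top0.png

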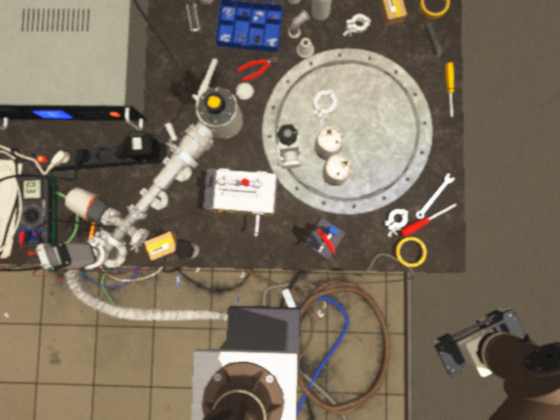

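Side view: box at (322,203) with the knob at (321,195), tag and blue stand at (234,212), jar (322,150), carton (342,145), tape (161,263). Top view: box at (240,190), knob (244,182), tag and stand at (325,238).

```bash
cat > m.py <<'E'
from h import *
def comps(n,f,box,want):
    w=cloud(f);h=cv2.cvtColor(f['img'],cv2.COLOR_RGB2HSV).astype(int)
    H,S,V=h[...,0],h[...,1],h[...,2]
    M={'red':((H<8)|(H>172))&(S>150)&(V>90),'blue':(H>100)&(H<125)&(S>120)&(V>50)}
    for c in want:
        m=np.zeros(H.shape,np.uint8);u0,v0,u1,v1=box;m[v0:v1,u0:u1]=M[c][v0:v1,u0:u1]
        k,l,s,ce=cv2.connectedComponentsWithStats(m)
        for i in range(1,k):
            if s[i,4]<8: continue
            p=w[l==i];p=p[~np.isnan(p[:,0])]
            print(n,c,s[i].tolist(),ce[i].round(1),'med',np.median(p,0).round(4),'min',np.percentile(p,3,axis=0).round(3),'max',np.percentile(p,97,axis=0).round(3))
E
python3 - <<'E'
from m import *
S=dict(np.load('side0.npz'));T=dict(np.load('top0.npz'))
comps('side',S,(215,175,360,245),['red','blue'])
comps('top',T,(195,160,350,265),['red','blue'])
for n,f,pts in(('top',T,[(240,190),(212,172),(274,172),(205,209),(272,213),(257,216),(257,233),(160,245),(187,250)]),('side',S,[(290,187),(290,210),(303,235),(357,200),(285,180)])):
    w=cloud(f)
    for u,v in pts: print(n,u,v,w[v,u].round(3))
a=cv2.resize(cv2.imread('pics/side0.png')[165:245,215:365],None,fx=5.3,fy=5.3,interpolation=cv2.INTER_CUBIC)
b=cv2.resize(cv2.imread('pics/top0.png')[160:265,195:350],None,fx=5.1,fy=5.1,interpolation=cv2.INTER_CUBIC)
cv2.imwrite('pics/c1.png',a);cv2.imwrite('pics/c2.png',b);print(a.shape,b.shape)
E
```

```text
side red [318, 192, 7, 6, 35] [320.9 194.5] med [ 0.6552 -0.0117  0.1731] min [ 0.645 -0.02   0.161] max [ 0.661 -0.003  0.178]
side red [220, 195, 25, 18, 215] [232.  203.2] med [ 0.4982 -0.234   0.1415] min [ 0.466 -0.257  0.104] max [ 0.527 -0.213  0.179]
side blue [229, 212, 11, 23, 165] [233.8 223.1] med [ 0.5315 -0.2571  0.0923] min [ 0.521 -0.267  0.018] max [ 0.538 -0.246  0.137]
top red [242, 179, 6, 6, 30] [244.7 181.8] med [ 0.6491 -0.0118  0.1762] min [ 0.644 -0.018  0.171] max [ 0.657 -0.004  0.181]
top red [317, 228, 19, 26, 132] [326.1 240.4] med [ 0.4946 -0.2348  0.1723] min [ 0.464 -0.258  0.009] max [ 0.526 -0.214  0.18 ]
top blue [327, 226, 11, 8, 57] [332.1 229.7] med [ 0.5246 -0.2526  0.1358] min [ 0.516 -0.265  0.069] max [ 0.535 -0.244  0.14 ]
top 240 190 [0.634 0.008 0.129]
top 212 172 [0.691 0.097 0.095]
top 274 172 [ 0.706 -0.082  0.024]
top 205 209 [ 0.59   0.138 -0.005]
top 272 213 [ 0.573 -0.082  0.09 ]
top 257 216 [ 0.562 -0.04   0.108]
top 257 233 [ 0.513 -0.043  0.119]
top 160 245 [0.473 0.262 0.038]
top 187 250 [0.46  0.169 0.07 ]
side 290 187 [ 0.544 -0.04   0.107]
side 290 210 [ 0.603 -0.088  0.088]
side 303 235 [ 0.718 -0.135  0.148]
side 357 200 [ 0.678  0.156 -0.   ]
side 285 180 [ 0.516 -0.039  0.113]
(424, 795, 3) (536, 790, 3)
```

View pics/c2.png

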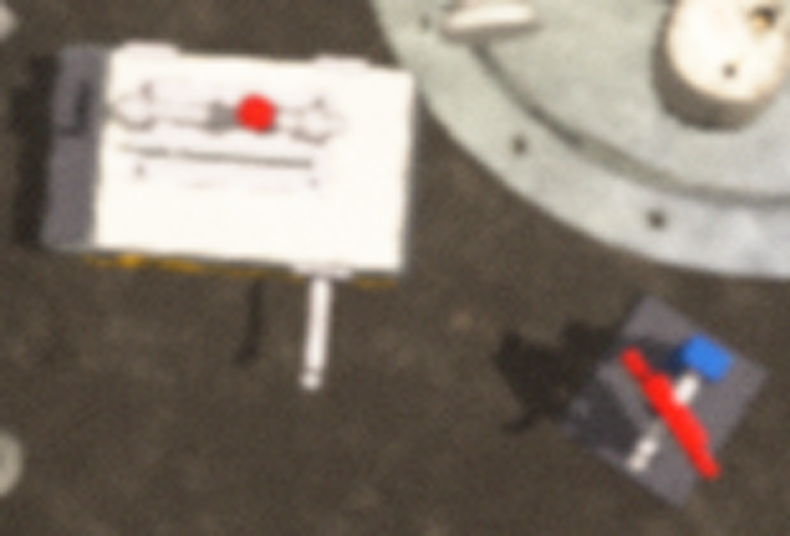

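View pics/c1.png

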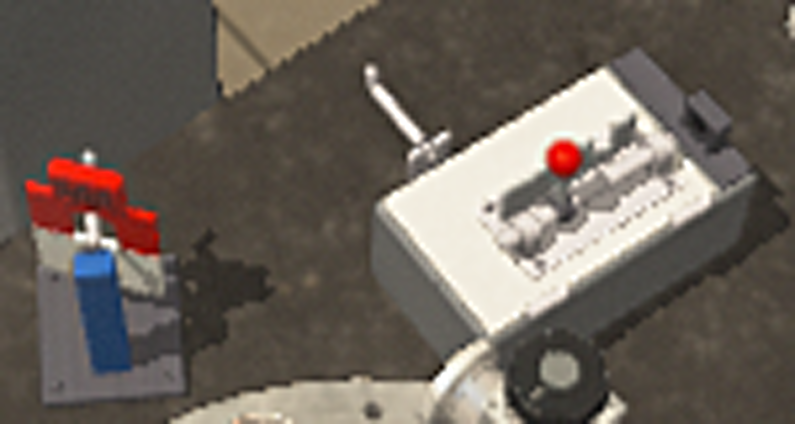

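Crops: the knob is over the bolt, with the rail notch to its left and the peg at lower middle of the box front; the tag hangs on a peg pointing toward the robot's left/near side. Now the exact frames.

```bash
cat > tri.py <<'E'
from h import *
def tri(f1,p1,f2,p2):
    o1,d1=ray(f1,*p1);o2,d2=ray(f2,*p2);t,*_=np.linalg.lstsq(np.stack([d1,-d2],1),o2-o1,rcond=None)
    a,b=o1+t[0]*d1,o2+t[1]*d2
    return ((a+b)/2).round(4),round(float(np.linalg.norm(a-b)),4)
E
python3 - <<'E'
from tri import *
S=dict(np.load('side0.npz'));T=dict(np.load('top0.npz'))
print('knob',tri(S,(320.9,194.5),T,(244.7,181.8)))
W=[cloud(S),cloud(T)]
def line(p,name):
    xy=p[:,:2].astype(np.float32);l=cv2.fitLine(xy,cv2.DIST_HUBER,0,.01,.01).ravel()
    t=(xy-l[2:])@l[:2];print(name,len(p),'dir',np.degrees(np.arctan2(l[1],l[0])).round(1),'ends',(l[2:]+l[:2]*t.min()).round(4),(l[2:]+l[:2]*t.max()).round(4),'z',np.percentile(p[:,2],[2,50,98]).round(4))
for n,w,f in zip('ST',W,(S,T)):
    x,y,z=w[...,0],w[...,1],w[...,2]
    lid=(abs(z-.095)<.005)&(x>.5)&(x<.75)&(y>-.15)&(y<.18)
    P=w[lid][:,:2].astype(np.float32);r=cv2.minAreaRect(P);print(n,'lid',len(P),r)
    pg=(z>.098)&(z<.13)&(x>.49)&(x<.565)&(y>-.07)&(y<-.01);line(w[pg],n+' peg')
    for e in np.arange(.49,.565,.01):
        q=w[pg&(x>=e)&(x<e+.01)]
        if len(q):print('   ',e.round(3),len(q),np.median(q,0).round(4),q[:,2].max().round(4))
    h=cv2.cvtColor(f['img'],cv2.COLOR_RGB2HSV).astype(int);H,s,V=h[...,0],h[...,1],h[...,2]
    reg=(x>.42)&(x<.6)&(y>-.32)&(y<-.18)
    red=((H<8)|(H>172))&(s>150)&(V>90)&reg
    line(w[red&(z>.1)],n+' tag'); line(w[red&(z>.166)],n+' grip top')
    blue=(H>100)&(H<125)&(s>120)&reg&(z>.125);P=w[blue];print(n,'post top',np.median(P,0).round(4),len(P))
    wh=reg&(s<60)&(V>150)&(z>.12);print(n,'stand peg pts',[p.round(3).tolist() for p in w[wh]][:14])
    base=reg&(z>.003)&(z<.02)&(s<80);r=cv2.minAreaRect(w[base][:,:2].astype(np.float32));print(n,'base',r)
E
```

```text
knob (array([ 0.6517, -0.0094,  0.1651]), 0.0014)
S lid 1444 ((0.6474587917327881, 0.04972744733095169), (0.2932775318622589, 0.1466691792011261), 75.03437805175781)
S peg 43 dir -4.3 ends [ 0.5071 -0.0377] [ 0.5645 -0.0421] z [0.1037 0.1083 0.1218]
    0.5 1 [ 0.5072 -0.0364  0.1184] 0.1184
    0.51 12 [ 0.5149 -0.0386  0.1129] 0.1228
    0.52 4 [ 0.5236 -0.0394  0.1082] 0.1101
    0.53 10 [ 0.534  -0.0397  0.1077] 0.1123
    0.54 7 [ 0.5439 -0.0402  0.1062] 0.1086
    0.55 5 [ 0.5552 -0.0411  0.1089] 0.1104
    0.56 4 [ 0.5622 -0.0417  0.1082] 0.1137
S tag 210 dir 35.9 ends [ 0.4654 -0.2588] [ 0.5288 -0.213 ] z [0.1048 0.1418 0.1795]
S grip top 62 dir 36.7 ends [ 0.4803 -0.2488] [ 0.5137 -0.2238] z [0.1679 0.175  0.1806]
S post top [ 0.5291 -0.2555  0.135 ] 44
S stand peg pts [[0.468, -0.217, 0.142], [0.469, -0.215, 0.141], [0.472, -0.22, 0.145], [0.47, -0.216, 0.137], [0.496, -0.238, 0.134], [0.501, -0.237, 0.139], [0.499, -0.24, 0.134], [0.499, -0.237, 0.131], [0.504, -0.243, 0.137], [0.506, -0.241, 0.137], [0.504, -0.244, 0.133], [0.505, -0.241, 0.13], [0.508, -0.239, 0.132], [0
[... 626 characters left out ...]
.0432  0.1069] 0.1111
T tag 117 dir 35.0 ends [ 0.4609 -0.2579] [ 0.5256 -0.2127] z [0.1082 0.1744 0.18  ]
T grip top 70 dir 33.9 ends [ 0.4755 -0.2476] [ 0.511  -0.2238] z [0.1683 0.1766 0.18  ]
T post top [ 0.5245 -0.2554  0.1361] 48
T stand peg pts [[0.513, -0.245, 0.136], [0.513, -0.247, 0.136], [0.513, -0.25, 0.132], [0.51, -0.244, 0.137], [0.51, -0.248, 0.133], [0.511, -0.25, 0.133], [0.508, -0.242, 0.133], [0.508, -0.245, 0.132], [0.508, -0.247, 0.135], [0.505, -0.242, 0.134], [0.505, -0.245, 0.135], [0.505, -0.248, 0.133], [0.502, -0.245, 0.134], [0.482, -0.226, 0.134]]
T base ((0.5101240873336792, -0.24997717142105103), (0.17882460355758667, 0.13723315298557281), 0.3484036922454834)
```

```bash
cat > plan.py <<'E'
from h import *
def plan(x,y,z,psi):
    """tool-axis shift (in 20 mm units) and turn (in 5 deg units) to reach grasp point x,y,z with tool yaw psi"""
    s=env.state();r=R.from_quat(s['ee_rot']);M=r.as_matrix()
    p=np.radians(psi);G=np.array([[np.cos(p),np.sin(p),0],[np.sin(p),-np.cos(p),0],[0,0,-1]])
    tcp=np.array([x,y,z+.159]);d=tcp-s['tool_pos']
    print('now psi',np.degrees(np.arctan2(M[1,0],M[0,0])).round(2),'tcp',np.round(s['tool_pos'],4),'t',s['time_s'],'F',np.round(s['force'],1),'w',round(float(s['width']),3))
    print('shift now-axes',(M.T@d/.02).round(2),'after-turn axes',(G.T@d/.02).round(2),'turn',(np.degrees((r.inv()*R.from_matrix(G)).as_rotvec())/5).round(2))
E
python3 -c "
from plan import *
f=dict(np.load('wrist0.npz'));M=R.from_quat(env.state()['ee_rot']).as_matrix();print(M.T@rot(f),M.T@(f['origin']-env.state()['tool_pos']))
plan(.652,-.010,.172,-4)"
```

```text
[[-2.04883326e-04  9.55361136e-01  2.95440447e-01]
 [ 9.99999287e-01 -1.51942141e-04  1.18481677e-03]
 [ 1.17681775e-03  2.95440479e-01 -9.55360423e-01]] [0.08002279 0.00039264 0.02125411]
now psi 26.4 tcp [ 0.2778 -0.5597  0.4041] t 0.15 F [ 0.6 -0.  -0.4] w 0.997
shift now-axes [ 28.98 -16.3    3.67] after-turn axes [ 16.75 -28.72   3.66] turn [-0.01  0.    6.08]
```

servo_tool:
  increments: "0.5 -1 0 0 0 0.87; 0.5 -1 0 0 0 0.87; 0.5 -1 0 0 0 0.87; 0.5 -1 0 0 0 0.87; 0.5 -1 0 0 0 0.87; 0.5 -1 0 0 0 0.87; 0.5 -1 0 0 0 0.86; 0.7 -1 0 0 0 0; 0.7 -1 0 0 0 0; 0.7 -1 0 0 0 0"
  claw: 0.6

```text
time_s: 1.15
tool_pos: [0.3598, -0.3514, 0.4046]
ee_rot: [0.999, -0.035, -0.0, -0.0]
force: [0.4, -0.7, -1.1]
width: 0.594
gripper_force: 0.0
```

servo_tool:
  increments: "1 -0.7 0 0 0 0; 1 -0.7 0 0 0 0; 1 -0.7 0 0 0 0; 1 -0.7 0 0 0 0; 1 -0.7 0 0 0 0; 1 -0.7 0 0 0 0; 0.5 -0.3 0 0 0 0; 0 0 0 0 0 0; 0 0 0 0 0 0"

```text
time_s: 2.05
tool_pos: [0.4945, -0.2723, 0.4045]
ee_rot: [0.999, -0.035, -0.001, 0.0]
force: [-0.9, 0.5, -0.6]
width: 0.602
gripper_force: 0.0
```

```bash
python3 -c "
from plan import *
f=grab('wrist','w1.png');np.savez('w1.npz',**f);plan(.652,-.010,.172,-4)"
```

```text
now psi -4.09 tcp [ 0.4942 -0.2726  0.4046] t 2.1 F [ 0.1 -1.3 -0.3] w 0.599
shift now-axes [  6.94 -13.66   3.67] after-turn axes [  6.95 -13.65   3.68] turn [ 0.01  0.01 -0.02]
```

View pics/w1.png

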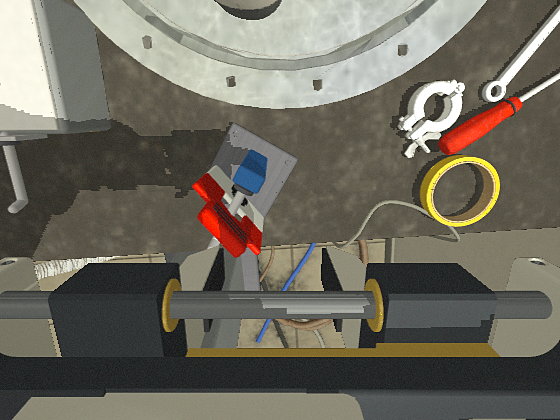

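Wrist view: tag at (230,215), post (250,170), tape roll (460,190), box front edge at left and box peg tip (15,207).

```bash
cat > tagm.py <<'E'
from h import *
def line(p,name):
    xy=p[:,:2].astype(np.float32);l=cv2.fitLine(xy,cv2.DIST_HUBER,0,.01,.01).ravel()
    t=(xy-l[2:])@l[:2];print(name,len(p),'dir',np.degrees(np.arctan2(l[1],l[0])).round(1),'ends',(l[2:]+l[:2]*t.min()).round(4),(l[2:]+l[:2]*t.max()).round(4),'z',np.percentile(p[:,2],[2,50,98]).round(4))
def masks(f):
    w=cloud(f);h=cv2.cvtColor(f['img'],cv2.COLOR_RGB2HSV).astype(int);H,s,V=h[...,0],h[...,1],h[...,2]
    return w,((H<8)|(H>172))&(s>150)&(V>60),(H>95)&(H<130)&(s>80),(s<60)&(V>120)
def rep(f):
    w,red,blue,wh=masks(f);x,y,z=w[...,0],w[...,1],w[...,2];reg=(x>.42)&(x<.6)&(y>-.32)&(y<-.18)
    m=red&reg&(z>.1);line(w[m],'red all')
    m2=m&(z>.177);P=w[m2];line(P,'grip top face');r=cv2.minAreaRect(P[:,:2].astype(np.float32));print(r)
    m3=m&(z>.12)&(z<.15);line(w[m3],'red low')
    b=blue&reg&(z>.130);r=cv2.minAreaRect(w[b][:,:2].astype(np.float32));print('post top',r,np.median(w[b],0))
    ba=reg&(z>.004)&(z<.02);P=w[ba];print('base z',np.median(P[:,2]))
    return w,reg
E
python3 - <<'E'
from tagm import *
f=dict(np.load('w1.npz'));w,reg=rep(f)
for uv in [(232,125),(296,158),(205,205),(262,232),(258,188),(240,198),(236,207),(214,240)]:print(uv,w[uv[1],uv[0]].round(4))
x,y,z=w[...,0],w[...,1],w[...,2]
h=cv2.cvtColor(f['img'],cv2.COLOR_RGB2HSV);pg=reg&(z>.125)&(z<.15)&(h[...,1]<80);line(w[pg],'stand peg')
e=(abs(z-.095)<.006)&(x>.5)
for v in (90,100,110,115):
    pass
# lid right edge & front corner of box
print([w[v,u].round(3).tolist() for v,u in((20,60),(120,60),(120,20),(110,95),(20,75),(207,15),(160,8))])
E
```

```text
red all 2397 dir 35.9 ends [ 0.4638 -0.2608] [ 0.5285 -0.214 ] z [0.1042 0.1553 0.1762]
grip top face 2 dir 37.7 ends [ 0.4942 -0.2356] [ 0.5038 -0.2281] z [0.1773 0.1774 0.1775]
((0.49900686740875244, -0.23186469078063965), (0.012185419909656048, 0.0), -142.26828002929688)
red low 832 dir 35.8 ends [ 0.4639 -0.2609] [ 0.5287 -0.2141] z [0.1208 0.1384 0.1491]
post top ((0.5090227723121643, -0.2637770175933838), (0.10969340801239014, 0.05271422863006592), 82.04656219482422) [ 0.52199966 -0.25891038  0.2952587 ]
base z 0.00888558889752944
(232, 125) [ 0.5666 -0.2302  0.0087]
(296, 158) [ 0.5227 -0.3033  0.0081]
(205, 205) [ 0.5118 -0.2216  0.1548]
(262, 232) [ 0.4261 -0.2538 -0.0015]
(258, 188) [ 0.5178 -0.2624  0.1349]
(240, 198) [ 0.5099 -0.2464  0.1332]
(236, 207) [ 0.5024 -0.2423  0.1338]
(214, 240) [ 0.474  -0.2201  0.1344]
stand peg 411 dir -34.6 ends [ 0.4691 -0.2172] [ 0.5313 -0.2601] z [0.1295 0.1331 0.1422]
[[0.67, -0.093, 0.067], [0.584, -0.084, 0.089], [0.586, -0.051, 0.094], [0.593, -0.087, 0.034], [0.676, -0.093, 0.042], [0.512, -0.041, 0.117], [0.553, -0.041, 0.109]]
```

servo_tool:
  increments: "0.4 -1 0 0 0 0; 0.6 -1 0 0 0 0; 0.6 -1 0 0 0 0; 0.6 -1 0 0 0 0; 0.6 -1 0 0 0 0; 0.6 -1 0 0 0 0; 0.6 -1 0 0 0 0; 0.6 -1 0 0 0 0; 0.4 -1 0 0 0 0; 0 -1 0 0 0 0"

```text
time_s: 3.1
tool_pos: [0.6092, -0.0798, 0.4046]
ee_rot: [0.999, -0.036, 0.0, 0.0]
force: [-1.0, 0.5, -0.6]
width: 0.602
gripper_force: 0.0
```

servo_tool:
  increments: "0.6 -1 0 0 0 0; 0.6 -1 0 0 0 0; 0.6 -0.7 0 0 0 0; 0 0 0 0 0 0; 0 0 0 0 0 0"

```text
time_s: 3.6
tool_pos: [0.6482, -0.029, 0.4046]
ee_rot: [0.999, -0.035, -0.0, 0.0]
force: [0.4, -0.7, 0.6]
width: 0.598
gripper_force: 0.0
```

```bash
python3 - <<'E'
from plan import *
from m import comps
f=grab('wrist','w2.png');np.savez('w2.npz',**f)
comps('w',f,(0,0,560,290),['red'])
plan(.652,-.010,.172,-4)
E
```

```text
w red [232, 210, 29, 29, 637] [245.8 224.1] med [ 0.6545 -0.0107  0.1736] min [ 0.645 -0.019  0.167] max [ 0.662 -0.001  0.177]
now psi -4.11 tcp [ 0.6481 -0.0295  0.4047] t 3.65 F [-0.3  0.4  0. ] w 0.602
shift now-axes [ 0.13 -0.99  3.68] after-turn axes [ 0.13 -0.99  3.68] turn [ 0.01  0.01 -0.02]
```

View pics/w2.png

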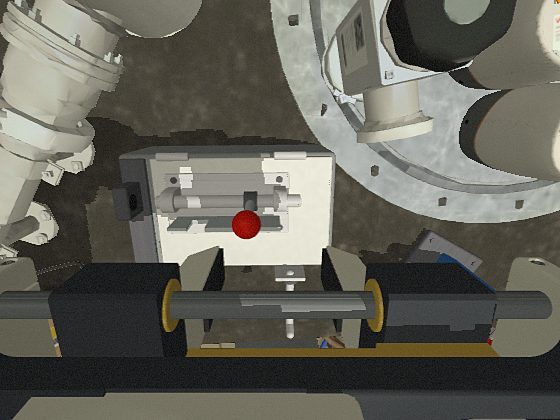

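Knob at (246,224) under the fingers, bolt along image-horizontal, rail in front of it. Descending and gripping.

servo_tool:
  increments: "0.1 -0.5 0.5 0 0 0; 0.1 -0.45 0.7 0 0 0; 0 0 0.7 0 0 0; 0 0 0.7 0 0 0; 0 0 0.6 0 0 0; 0 0 0.4 0 0 0; 0 0 0 0 0 0"

```text
time_s: 4.35
tool_pos: [0.6536, -0.0094, 0.3311]
ee_rot: [0.999, -0.035, -0.001, 0.0]
force: [-1.1, -0.2, -0.1]
width: 0.602
gripper_force: 0.0
```

servo_tool:
  increments: "0 0 0 0 0 0; 0 0 0 0 0 0; 0 0 0 0 0 0; 0 0 0 0 0 0; 0 0 0 0 0 0; 0 0 0 0 0 0"
  claw: 0
  squeeze: 12

```text
time_s: 4.95
tool_pos: [0.6541, -0.0091, 0.3331]
ee_rot: [0.999, -0.035, 0.0, 0.0]
force: [-0.7, -1.1, 1.4]
width: 0.227
gripper_force: 12.0
```

servo_tool:
  increments: "0 -0.5 0 0 0 0; 0 -0.5 0 0 0 0; 0 -0.5 0 0 0 0; 0 -0.5 0 0 0 0; 0 -0.35 0 0 0 0; 0 -0.15 0 0 0 0; 0 -0.08 0 0 0 0; 0 0 0 0 0 0; 0 0 0 0 0 0"

```text
time_s: 5.85
tool_pos: [0.6578, 0.04, 0.333]
ee_rot: [0.999, -0.036, 0.0, 0.002]
force: [-2.8, -11.8, 6.8]
width: 0.23
gripper_force: 12.0
```

```bash
python3 - <<'E'
from plan import *
from m import comps
f=grab('top');comps('top',f,(195,160,290,215),['red']);f=grab('side');comps('side',f,(290,165,360,245),['red']);st()
E
```

```text
{'time_s': 5.95, 'tool_pos': [0.6578, 0.04, 0.333], 'ee_rot': [0.9993, -0.0361, 0.0001, 0.0022], 'q': [-0.0803, 0.5537, -0.0965, 1.5606, 0.0641, 1.0309, -1.8385], 'force': [-3.3668, -9.9695, 6.2981], 'width': 0.2251, 'gripper_force': 12.0005}
```

servo_tool:
  increments: "-0.25 0.03 0.02 0 0 0; -0.25 0 0.04 0 0 0; -0.24 0 0.06 0 0 0; -0.24 0 0.09 0 0 0; -0.22 0 0.11 0 0 0; -0.22 0 0.13 0 0 0; -0.19 0 0.15 0 0 0; -0.19 0 0.17 0 0 0"

```text
time_s: 6.75
tool_pos: [0.6219, 0.0422, 0.3167]
ee_rot: [0.999, -0.036, 0.0, 0.002]
force: [3.0, -10.4, -1.3]
width: 0.227
gripper_force: 12.0
```

servo_tool:
  increments: "-0.16 0 0.19 0 0 0; -0.15 0 0.2 0 0 0; -0.12 0 0.22 0 0 0; -0.11 0 0.23 0 0 0; -0.08 0 0.24 0 0 0; 0 0 0 0 0 0; 0 0 0 0 0 0"

```text
time_s: 7.45
tool_pos: [0.6094, 0.043, 0.2949]
ee_rot: [0.999, -0.036, -0.0, 0.002]
force: [1.4, -10.5, -1.1]
width: 0.228
gripper_force: 12.0
```

```bash
python3 - <<'E'
from plan import *
from m import comps
f=grab('side','s2.png');comps('side',f,(290,165,360,245),['red']);f=grab('top','t2.png');comps('top',f,(195,160,290,235),['red']);st()
cv2.imwrite('pics/c3.png',cv2.resize(cv2.imread('pics/s2.png')[145:245,260:400],None,fx=5,fy=5,interpolation=cv2.INTER_CUBIC))
E
```

```text
{'time_s': 7.55, 'tool_pos': [0.6094, 0.043, 0.295], 'ee_rot': [0.9993, -0.036, -0.0004, 0.002], 'q': [-0.0867, 0.5227, -0.1043, 1.7259, 0.0712, 0.8982, -1.8645], 'force': [0.7228, -11.4362, -1.0491], 'width': 0.2247, 'gripper_force': 12.0}
```

servo_tool:
  increments: "0 0 0 0 0 0; 0 0 0 0 0 0; 0 0 0 0 0 0; 0 0 -0.5 0 0 0; 0 0 -1 0 0 0; 0 0 -1 0 0 0; 0 0 -1 0 0 0; 0 0 -1 0 0 0; 0 0 -0.5 0 0 0; 0 0 0 0 0 0"
  claw: 0.5

```text
time_s: 8.55
tool_pos: [0.6096, 0.0457, 0.3976]
ee_rot: [0.999, -0.035, 0.002, -0.0]
force: [0.6, -0.6, -0.1]
width: 0.499
gripper_force: 0.0
```

```bash
python3 - <<'E'
from plan import *
from m import comps
f=grab('side','s3.png');comps('side',f,(290,165,360,245),['red']);f=grab('wrist','w3.png');np.savez('w3.npz',**f);comps('w',f,(0,0,560,290),['red']);f=grab('top');comps('top',f,(195,160,290,235),['red'])
cv2.imwrite('pics/c3.png',cv2.resize(cv2.imread('pics/s3.png')[145:245,260:400],None,fx=5,fy=5,interpolation=cv2.INTER_CUBIC))
plan(.496,-.2374,.25,35.9)
E
```

```text
side red [321, 181, 6, 7, 32] [323.5 184. ] med [0.6155 0.0386 0.1349] min [0.605 0.032 0.13 ] max [0.625 0.047 0.141]
w red [265, 197, 25, 29, 535] [276.7 211.9] med [0.6141 0.0416 0.1359] min [0.604 0.033 0.129] max [0.624 0.05  0.139]
now psi -3.99 tcp [0.609  0.0453 0.3948] t 8.7 F [ 0.3 -0.1  0.4] w 0.5
shift now-axes [-4.65 14.5  -0.7 ] after-turn axes [-12.87   8.14  -0.71] turn [-0.    0.02 -7.98]
```

View pics/w3.png

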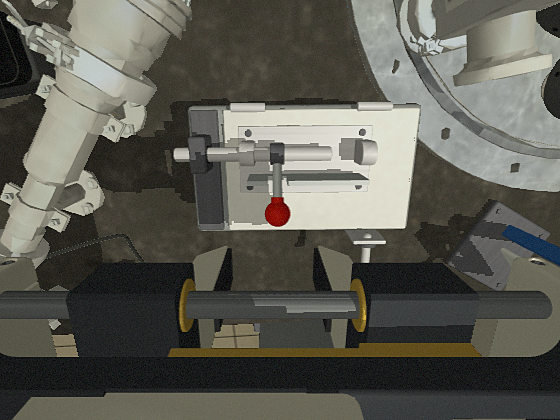

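Wrist view: bolt fully across in keeper, lever down through the notch, knob at (277,212). Now to the tag.

servo_tool:
  increments: "-0.5 1 -0.1 0 0 -1; -0.7 1 -0.1 0 0 -1; -0.8 1 -0.1 0 0 -1; -0.8 1 0 0 0 -1; -0.8 1 0 0 0 -1; -0.8 1 0 0 0 -1; -0.8 1 0 0 0 -1; -0.8 1 0 0 0 -0.98; -0.8 1 0 0 0 0; -0.5 0.5 0 0 0 0"

```text
time_s: 9.7
tool_pos: [0.5278, -0.1788, 0.4006]
ee_rot: [0.952, 0.307, -0.001, -0.0]
force: [0.0, 0.0, -0.0]
width: 0.499
gripper_force: 0.0
```

```bash
python3 -c "
from plan import *
plan(.496,-.2374,.23,35.9)"
```

```text
now psi 35.75 tcp [ 0.5278 -0.1788  0.4006] t 9.7 F [ 0.  0. -0.] w 0.499
shift now-axes [-3.    1.45  0.59] after-turn axes [-3.01  1.44  0.58] turn [-0.01  0.02 -0.03]
```

servo_tool:
  increments: "-0.6 0.3 0 0 0 0; -0.8 0.4 0 0 0 0; -0.8 0.34 0 0 0 0; -0.6 0.2 0 0 0 0; -0.2 0.1 0 0 0 0; 0 0 0.5 0 0 0; 0 0 0.5 0 0 0; 0 0 0 0 0 0"

```text
time_s: 10.5
tool_pos: [0.4954, -0.2322, 0.3797]
ee_rot: [0.951, 0.309, -0.001, -0.001]
force: [0.1, 0.3, -0.7]
width: 0.497
gripper_force: 0.0
```

```bash
python3 - <<'E'
from plan import *
from tagm import line,masks
plan(.495,-.2355,.171,35.9)
f=grab('wrist','w4.png');np.savez('w4.npz',**f)
w,red,_,_=masks(f);x,y,z=w[...,0],w[...,1],w[...,2]
m=red&(x>.42)&(x<.6)&(y>-.32)&(y<-.18)&(z>.1);line(w[m],'red')
a=w[m&(z>.168)];line(a,'top')
E
```

```text
now psi 35.98 tcp [ 0.4954 -0.2322  0.3797] t 10.5 F [ 0.1  0.3 -0.7] w 0.497
shift now-axes [-0.11  0.13  2.48] after-turn axes [-0.11  0.12  2.48] turn [-0.03  0.02  0.02]
red 1568 dir 37.8 ends [ 0.4639 -0.2597] [ 0.5267 -0.211 ] z [0.1254 0.1745 0.1764]
top 1148 dir 35.4 ends [ 0.4774 -0.2476] [ 0.527  -0.2124] z [0.1703 0.1749 0.1765]
```

View pics/w4.png

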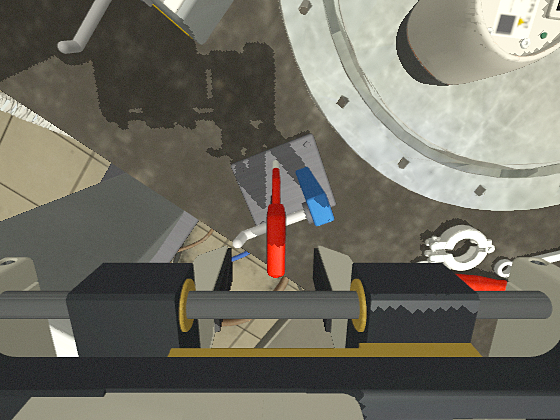

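Tag is centred between the fingers at (276,240), peg tip at (238,242), well oriented. Descend and grip.

servo_tool:
  increments: "-0.1 0.08 0.5 0 0 0; 0 0 0.6 0 0 0; 0 0 0.6 0 0 0; 0 0 0.5 0 0 0; 0 0 0.35 0 0 0; 0 0 0 0 0 0"
  claw: 0.4

```text
time_s: 11.15
tool_pos: [0.4945, -0.2357, 0.3294]
ee_rot: [0.951, 0.308, -0.001, -0.001]
force: [-0.5, 0.2, 0.3]
width: 0.399
gripper_force: 0.0
```

servo_tool:
  increments: "0 0 0 0 0 0; 0 0 0 0 0 0; 0 0 0 0 0 0; 0 0 0 0 0 0; 0 0 0 0 0 0; 0 0 0 0 0 0"
  claw: 0
  squeeze: 15

```text
time_s: 11.75
tool_pos: [0.495, -0.2358, 0.331]
ee_rot: [0.951, 0.308, 0.0, 0.0]
force: [-0.2, 0.5, 1.2]
width: 0.131
gripper_force: 15.0
```

servo_tool:
  increments: "0 0 0 0 0 0; 0 0 -0.2 0 0 0; 0 0 -0.3 0 0 0; 0 0 -0.3 0 0 0; 0 0 -0.1 0 0 0; 0 0 0 0 0 0; 0 0 0 0 0 0"
  squeeze: 30

```text
time_s: 12.45
tool_pos: [0.4948, -0.2358, 0.3487]
ee_rot: [0.951, 0.308, -0.0, 0.0]
force: [0.1, -0.3, -0.9]
width: 0.13
gripper_force: 30.0
```

```bash
python3 - <<'E'
from plan import *
from tagm import line,masks
for n,b in(('side',(150,280)),('top',None)):
    f=grab(n,n+'5.png');w,red,_,_=masks(f);x,y,z=w[...,0],w[...,1],w[...,2]
    m=red&(x>.42)&(x<.6)&(y>-.32)&(y<-.18)&(z>.1);
    if m.sum()>5: line(w[m],n)
st()
cv2.imwrite('pics/c5.png',cv2.resize(cv2.imread('pics/side5.png')[170:250,190:290],None,fx=6,fy=6,interpolation=cv2.INTER_CUBIC))
E
```

```text
side 82 dir 35.6 ends [ 0.4646 -0.2598] [ 0.5289 -0.2138] z [0.1195 0.1511 0.1801]
{'time_s': 12.55, 'tool_pos': [0.4948, -0.2358, 0.3485], 'ee_rot': [0.9513, 0.3082, -0.0002, -0.0001], 'q': [0.4679, 0.3748, -0.1596, 1.8233, 0.0717, 0.9495, -0.6669], 'force': [-0.7955, -0.4404, -1.1092], 'width': 0.1283, 'gripper_force': 29.9992}
```

View pics/c5.png

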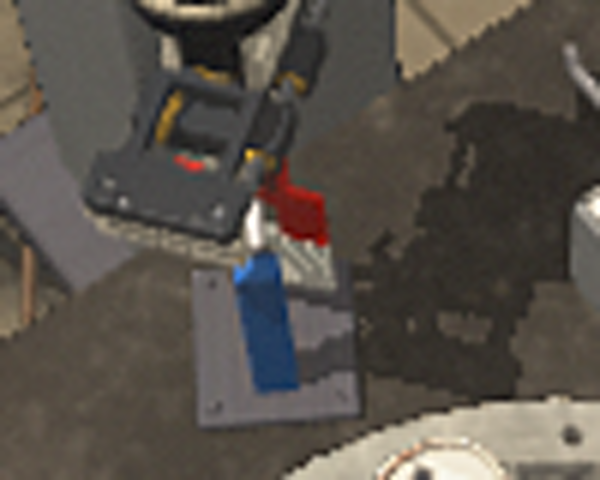

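Tag is lifted in the gripper, with no contact force. Untwist it square to the peg and slide out.

servo_tool:
  increments: "0 0 0 0 0 -0.8; 0 0 0 0 0 -0.8; 0 0 0 0 0 -0.8; 0 0 0 0 0 -0.8; 0 0 0 0 0 -0.8; 0 0 0 0 0 0; 0 -0.3 0 0 0 0; 0 -0.4 0 0 0 0; 0 0 0 0 0 0"

```text
time_s: 13.45
tool_pos: [0.4823, -0.2271, 0.3486]
ee_rot: [0.883, 0.468, -0.0, -0.0]
force: [0.3, -0.2, 0.1]
width: 0.131
gripper_force: 30.0
```

servo_tool:
  increments: "0 -0.4 0 0 0 0; 0 -0.4 0 0 0 0; 0 -0.4 0 0 0 0; 0 -0.4 0 0 0 0; 0 -0.4 0 0 0 0; 0 -0.5 0 0 0 0; 0 -0.5 0 0 0 0; 0 -0.5 0 0 0 0; 0 -0.5 0 0 0 0"

```text
time_s: 14.35
tool_pos: [0.4163, -0.1826, 0.3488]
ee_rot: [0.883, 0.469, -0.0, 0.0]
force: [-0.0, -0.2, -1.2]
width: 0.129
gripper_force: 30.0
```

servo_tool:
  increments: "0.6 0 0 0 0 -0.6; 0.9 0 0 0 0 -0.6; 0.9 0 0 0 0 -0.6; 0.9 0 0 0 0 -0.6; 0.9 0 0 0 0 -0.6; 0.9 0 0 0 0 -0.6; 0.9 0 0 0 0 -0.6; 0.9 0 0 0 0 -0.6; 0.6 0 0 0 0 -0.6; 0 0 0 0 0 -0.6"

```text
time_s: 15.35
tool_pos: [0.4733, -0.0429, 0.3488]
ee_rot: [0.73, 0.684, 0.0, -0.0]
force: [-0.3, -0.3, -0.9]
width: 0.129
gripper_force: 30.0
```

```bash
python3 - <<'E'
from plan import *
from tagm import line
plan(.465,-.0355,.165,85.9)
f=grab('wrist','w6.png');np.savez('w6.npz',**f)
W=cloud(dict(np.load('w3.npz')))
for nm,w in(('w3',W),('w6',cloud(f)),('top',cloud(grab('top')))):
    x,y,z=w[...,0],w[...,1],w[...,2];m=(x>.50)&(x<.562)&(abs(y+.04)<.02)&(z>.095)&(z<.13)
    if m.sum()>8:
        line(w[m],nm)
        for e in (.505,.515,.53,.545):
            q=w[m&(x>=e)&(x<e+.015)]
            if len(q):print(e,len(q),np.median(q,0).round(4),q[:,2].max().round(4),'y',np.percentile(q[:,1],[5,95]).round(4))
E
```

```text
now psi 86.31 tcp [ 0.4733 -0.0429  0.3488] t 15.35 F [-0.3 -0.3 -0.9] w 0.129
shift now-axes [ 0.34 -0.44  1.24] after-turn axes [ 0.34 -0.44  1.24] turn [ 0.   -0.01  0.08]
w3 109 dir -7.6 ends [ 0.5477 -0.0387] [ 0.5621 -0.0406] z [0.1038 0.1071 0.1091]
0.545 93 [ 0.554  -0.0395  0.1071] 0.1093 y [-0.0431 -0.0366]
w6 756 dir -3.8 ends [ 0.5063 -0.0363] [ 0.562 -0.04 ] z [0.1037 0.1073 0.1194]
0.505 199 [ 0.5123 -0.0361  0.1152] 0.1208 y [-0.0409 -0.0341]
0.515 197 [ 0.5227 -0.0372  0.107 ] 0.1129 y [-0.0412 -0.0347]
0.53 198 [ 0.5375 -0.0381  0.1071] 0.109 y [-0.042  -0.0355]
0.545 200 [ 0.5524 -0.0392  0.107 ] 0.1093 y [-0.0429 -0.0363]
```

View pics/w6.png

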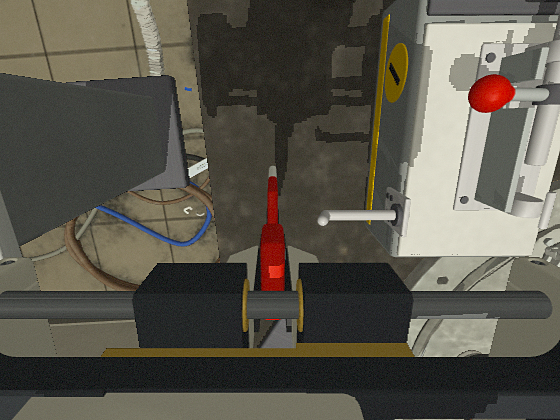

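Peg on box runs from (322,218) to (398,216), tag edge-on at (272,230) just in front of it; axis ~z 0.105.

servo_tool:
  increments: "0.2 0 0.3 0 0 0.08; 0.19 0 0.4 0 0 0; 0 0 0.4 0 0 0; 0 0 0.14 0 0 0; 0 0 0 0 0 0; 0 0 0 0 0 0"

```text
time_s: 16.05
tool_pos: [0.4737, -0.0376, 0.3239]
ee_rot: [0.734, 0.679, -0.0, -0.0]
force: [1.0, 1.1, -1.2]
width: 0.127
gripper_force: 30.0
```

```bash
python3 - <<'E'
from plan import *
plan(.540,-.0398,.165,85.9)
f=grab('wrist','w7.png');np.savez('w7.npz',**f)
b=grab('side','s7.png')
a=cv2.imread('pics/s7.png')[120:240,220:360];cv2.imwrite('pics/c7.png',cv2.resize(a,None,fx=5,fy=5,interpolation=cv2.INTER_CUBIC))
E
```

```text
now psi 85.48 tcp [ 0.4737 -0.0376  0.3239] t 16.05 F [ 1.   1.1 -1.2] w 0.127
shift now-axes [ 0.15  3.32 -0.01] after-turn axes [ 0.13  3.32 -0.01] turn [-0.    0.   -0.08]
```

View pics/c7.png

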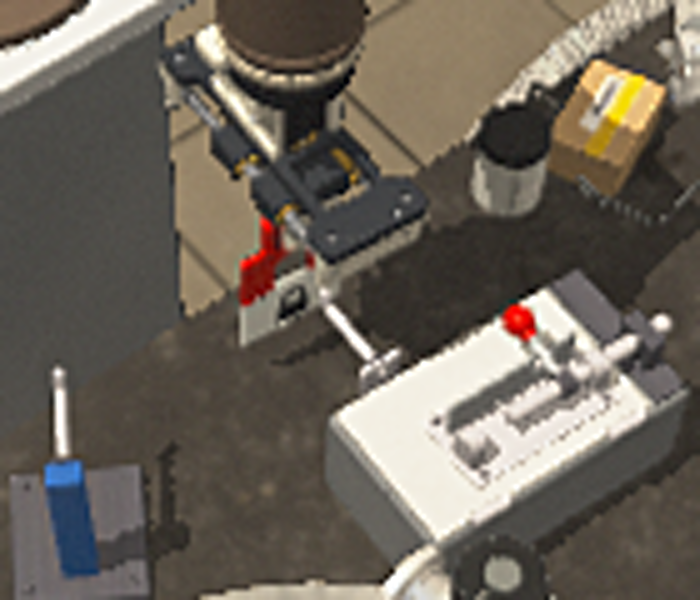

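Crop: stand empty, hole visible at crop (292,300), peg tip at (322,293), bolt and handle as set. Checking the hole's position by ray onto the tag plane.

```bash
python3 - <<'E'
from h import *
f=grab('side');img=f['img'][165:200,262:290]
g=cv2.cvtColor(img,cv2.COLOR_RGB2GRAY);m=(g<70).astype(np.uint8)
k,l,s,c=cv2.connectedComponentsWithStats(m)
n=np.array([np.cos(np.radians(-4.3)),np.sin(np.radians(-4.3)),0]);p0=np.array([.4737+.003,-.0376,.12])
def hit(u,v):
    o,d=ray(f,u,v);return (o+d*((p0-o)@n)/(d@n)).round(4)
for i in range(1,k):
    if s[i,4]>8:print(s[i],c[i]+[262,165],hit(*(c[i]+[262,165])))
w=cloud(f)
x,y,z=w[...,0],w[...,1],w[...,2]
q=w[(abs(x-.4737)<.02)&(y>-.1)&(y<.03)&(z>.03)&(z<.2)];print(len(q),q.min(0).round(4),q.max(0).round(4))
wh=(f['img'].min(-1)>130)&(abs(x-.4737)<.02)&(y>-.1)&(y<.03)&(z>.03)&(z<.15);q=w[wh];print(len(q),np.percentile(q,[2,98],axis=0).round(4))
print(hit(278.4,180), hit(276,176),hit(281,184))
E
```

```text
[ 6  0 15 16 85] [273.23529412 173.02352941] [ 0.4753 -0.0561  0.1225]
[20  0  8  8 36] [285.83333333 168.13888889] [ 0.4791 -0.0059  0.1108]
[14 12  5  8 19] [278.26315789 181.15789474] [ 0.4768 -0.0359  0.058 ]
[13 17 15 18 88] [282.71590909 190.30681818] [ 0.4783 -0.0162 -0.0171]
[ 8 21 10  5 21] [274.66666667 187.95238095] [ 0.4757 -0.0507  0.028 ]
[ 0 23  5  4 13] [263.61538462 190.        ] [ 0.4723 -0.0956  0.0538]
[ 8 28  5  7 13] [272.23076923 196.92307692] [ 0.4749 -0.0612 -0.0217]
249 [ 0.4682 -0.0783  0.0422] [0.4921 0.0024 0.1744]
31 [[ 0.4703 -0.0766  0.0484]
 [ 0.4794 -0.0117  0.0966]]
[ 0.4769 -0.0354  0.0646] [ 0.4761 -0.0452  0.0965] [ 0.4777 -0.0242  0.0306]
```

Tag's lower edge (0.0425) and side extents (centre y ≈ -0.038) confirm the grip; the dark patch is a printed mark lower down. Insert gently.

servo_tool:
  increments: "0.13 0 0 0 0 -0.08; 0 0.3 0 0 0 0; 0 0.4 0 0 0 0; 0 0.4 0 0 0 0; 0 0.4 0 0 0 0; 0 0.4 0 0 0 0; 0 0.4 0 0 0 0; 0 0.2 0 0 0 0"

```text
time_s: 17.0
tool_pos: [0.5246, -0.0386, 0.3238]
ee_rot: [0.732, 0.681, 0.0, 0.0]
force: [-0.1, -1.0, -0.3]
width: 0.133
gripper_force: 30.0
```

```bash
python3 - <<'E'
from plan import *
plan(.540,-.0398,.147,85.9);st()
E
```

```text
now psi 85.89 tcp [ 0.5246 -0.0386  0.3238] t 17.0 F [-0.1 -1.  -0.3] w 0.133
shift now-axes [-0.01  0.77  0.89] after-turn axes [-0.01  0.77  0.89] turn [ 0. -0. -0.]
{'time_s': 17.0, 'tool_pos': [0.5246, -0.0386, 0.3238], 'ee_rot': [0.732, 0.6813, 0.0001, 0.0], 'q': [0.2867, 0.3986, -0.4133, 1.8874, 0.2009, 0.8958, -0.2957], 'force': [-0.0815, -1.0174, -0.2651], 'width': 0.1325, 'gripper_force': 29.9992}
```

servo_tool:
  increments: "0 0.4 0 0 0 0; 0 0.35 0 0 0 0; 0 0 0.25 0 0 0; 0 0 0.25 0 0 0; 0 0 0.2 0 0 0; 0 0 0.1 0 0 0; 0 0 0 0 0 0; 0 0 0 0 0 0"

```text
time_s: 17.8
tool_pos: [0.5386, -0.0395, 0.308]
ee_rot: [0.732, 0.681, -0.0, 0.0]
force: [-0.1, 0.1, -1.2]
width: 0.129
gripper_force: 30.0
```

```bash
python3 - <<'E'
from plan import *
for i in range(3): st();env.grab_frame('top')
E
```

```text
{'time_s': 17.8, 'tool_pos': [0.5386, -0.0395, 0.308], 'ee_rot': [0.7319, 0.6814, -0.0, 0.0], 'q': [0.275, 0.4377, -0.403, 1.8714, 0.2183, 0.8755, -0.3062], 'force': [-0.0953, 0.0746, -1.162], 'width': 0.1286, 'gripper_force': 29.9991}
{'time_s': 17.85, 'tool_pos': [0.5386, -0.0395, 0.3081], 'ee_rot': [0.732, 0.6813, 0.0001, 0.0001], 'q': [0.2751, 0.4376, -0.403, 1.8713, 0.2183, 0.8755, -0.3062], 'force': [0.2089, -0.5536, -0.2801], 'width': 0.1285, 'gripper_force': 29.9992}
{'time_s': 17.9, 'tool_pos': [0.5387, -0.0395, 0.3081], 'ee_rot': [0.732, 0.6813, 0.0001, 0.0001], 'q': [0.2751, 0.4376, -0.403, 1.8712, 0.2183, 0.8755, -0.3062], 'force': [-0.9617, -0.5351, -0.7449], 'width': 0.1272, 'gripper_force': 29.9993}
```

Not yet supported; lower slowly in 2 mm steps until contact.

servo_tool:
  increments: "0 0 0.1 0 0 0; 0 0 0 0 0 0; 0 0 0.05 0 0 0; 0 0 0 0 0 0; 0 0 0 0 0 0"

```text
time_s: 18.45
tool_pos: [0.5387, -0.0395, 0.3056]
ee_rot: [0.732, 0.681, 0.0, 0.0]
force: [-2.7, -0.2, 6.9]
width: 0.127
gripper_force: 30.0
```

servo_tool:
  increments: "0 0 0.05 0 0 0; 0 0 0 0 0 0; 0 0 0 0 0 0"

```text
time_s: 18.75
tool_pos: [0.5388, -0.0394, 0.3054]
ee_rot: [0.732, 0.681, 0.0, 0.001]
force: [-5.4, -0.7, 16.7]
width: 0.131
gripper_force: 30.0
```

servo_tool:
  increments: "0 0 0.05 0 0 0; 0 0 0 0 0 0; 0 0 0 0 0 0"

```text
time_s: 19.05
tool_pos: [0.5387, -0.0394, 0.3052]
ee_rot: [0.732, 0.681, 0.0, 0.001]
force: [-8.7, -0.2, 26.3]
width: 0.124
gripper_force: 30.0
```

Contact where predicted (0.3055). Relieve the load, then open a little.

servo_tool:
  increments: "0 0 -0.1 0 0 0; 0 0 -0.04 0 0 0; 0 0 0 0 0 0"

```text
time_s: 19.35
tool_pos: [0.5387, -0.0396, 0.3057]
ee_rot: [0.732, 0.681, 0.0, 0.0]
force: [-0.7, 1.3, 3.2]
width: 0.13
gripper_force: 30.0
```

servo_tool:
  increments: "0 0 0 0 0 0; 0 0 0 0 0 0; 0 0 0 0 0 0; 0 0 0 0 0 0; 0 0 0 0 0 0; 0 0 -0.3 0 0 0; 0 0 -0.6 0 0 0; 0 0 -0.8 0 0 0; 0 0 -1 0 0 0; 0 0 -1 0 0 0"
  claw: 0.35

```text
time_s: 20.35
tool_pos: [0.5386, -0.0394, 0.3815]
ee_rot: [0.732, 0.681, 0.0, 0.0]
force: [0.5, -0.8, -0.2]
width: 0.35
gripper_force: 0.0
```

servo_tool:
  increments: "0 0 -1 0 0 0; 0 0 -1 0 0 0; 0 0 0 0 0 0; 0 0 0 0 0 0; 0 0 0 0 0 0; 0 0 0 0 0 0; 0 0 0 0 0 0; 0 0 0 0 0 0"

```text
time_s: 21.15
tool_pos: [0.5386, -0.0396, 0.4193]
ee_rot: [0.732, 0.681, -0.0, -0.0]
force: [0.1, -0.1, 0.2]
width: 0.349
gripper_force: 0.0
```

```bash
python3 - <<'E'
from plan import *
from tagm import line,masks
from m import comps
st()
for n in('side','top'):
    f=grab(n,n+'8.png');w,red,_,_=masks(f);x,y,z=w[...,0],w[...,1],w[...,2]
    m=red&(x>.48)&(x<.59)&(y>-.1)&(y<.01)&(z>.06)
    if m.sum()>5: line(w[m],n+' tag')
    comps(n,f,(290,165,360,245) if n=='side' else (195,160,300,235),['red'])
a=cv2.imread('pics/side8.png')[130:240,240:370];cv2.imwrite('pics/c8.png',cv2.resize(a,None,fx=5,fy=5,interpolation=cv2.INTER_CUBIC))
E
```

```text
{'time_s': 21.15, 'tool_pos': [0.5386, -0.0396, 0.4193], 'ee_rot': [0.732, 0.6814, -0.0003, -0.0003], 'q': [0.3043, 0.3228, -0.4287, 1.7323, 0.1469, 1.1191, -0.2409], 'force': [0.1382, -0.1319, 0.1968], 'width': 0.349, 'gripper_force': 0.0}
side tag 201 dir 85.4 ends [ 0.5381 -0.0793] [ 5.445e-01 -2.000e-04] z [0.08   0.1179 0.1538]
side red [290, 175, 10, 14, 88] [294.7 181.3] med [ 0.543  -0.0201  0.117 ] min [ 0.535 -0.039  0.077] max [ 0.546 -0.001  0.152]
side red [321, 181, 6, 7, 34] [323.6 183.8] med [0.6149 0.0386 0.1363] min [0.605 0.031 0.128] max [0.624 0.046 0.143]
top tag 41 dir 54.1 ends [ 0.5137 -0.0983] [ 0.5421 -0.0591] z [0.1062 0.1336 0.6207]
top red [260, 222, 12, 5, 47] [264.6 224.4] med [ 0.5359 -0.0673  0.1224] min [ 0.512 -0.096  0.002] max [ 0.548 -0.056  0.62 ]
```

View pics/c8.png

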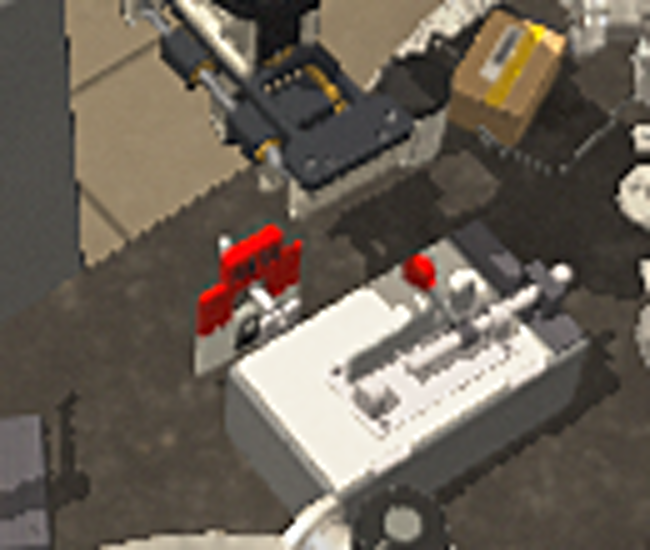

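The tag hangs upright on the box's peg, centred at y ≈ -0.040 with its grip top at 0.154–0.157. The handle is down, and the gripper is clear.

```bash
python3 -c "
from plant import env
print(env.sign_off())"
```

```text
the job is handed in; nothing more can be done
None
```

I handed the job in at about 21 s: the last views showed the bolt fully across, its handle down in the notch, the tag hanging upright by its hole on the box's peg, and the gripper clear of everything; no verdict came back on hand-in.

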